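Put the microscope parts into their dishes

TASK

The cleaned microscope parts go back into their dishes before the microscope is put together again: stand the objective, the condenser lens, the filter cube and the filter slider upright, each flat inside the dish whose shape and size match it. Set each part down gently, never letting one fall, and leave the amber cleaner bottle and the glass grease jar standing where they are.

Things in the scene. Friction and masses are not known exactly. Their poses are not given: they have to be found in the camera images.
- objective: microscope objective, bright steel, standing upright with its narrow nose up: a round barrel 27 mm in diameter from 12 to 47 mm height, on a knurled foot ring 32 mm in diameter (with the fine knurling 33 mm) and 10 mm high, tapering to a 14 mm nose; 62 mm tall, about 0.13 kg. Its origin is at the centre of its underside, z up. Belongs in the small round dish.
- condenser: condenser lens, a plain upright black cylinder 50 mm in diameter with straight sides up to 45 mm, a metal-rimmed lens on top; 51 mm tall, about 0.2 kg. Its origin is at the centre of its underside, z up. Belongs in the large round dish.
- filter_cube: filter cube, a grey painted block 40 x 40 mm in plan and 48 mm tall with a round glass window on top, about 0.15 kg. Its origin is at the centre of its underside, z up. x and y are square to its side faces. Belongs in the square dish.
- filter_slider: filter slider standing on its long edge, an aluminium bar 72 mm long (its x), 24 mm thick (its y) and 44 mm tall, with round dark windows in its long faces, about 0.14 kg. Its origin is at the centre of its underside, z up. Belongs in the oblong dish.
- small_round_dish: low steel-rimmed round dish with grey felt floor, outside 58 mm, inside 50 mm in diameter. Fixed on the table, total height 10 mm; floor 4 mm thick, so a part standing in it rests 4 mm above the table; rim 4 mm thick, rising 6 mm above the floor. Origin at the centre of its underside.
- large_round_dish: low steel-rimmed round dish with grey felt floor, outside 78 mm, inside 70 mm in diameter. Fixed on the table, total height 10 mm; floor 4 mm thick, so a part standing in it rests 4 mm above the table; rim 4 mm thick, rising 6 mm above the floor. Origin at the centre of its underside.
- square_dish: low steel-rimmed square dish with grey felt floor, outside 66 x 66 mm, inside 58 x 58 mm, sides square to its x and y. Fixed on the table, total height 10 mm; floor 4 mm thick, so a part standing in it rests 4 mm above the table; rim 4 mm thick, rising 6 mm above the floor. Origin at the centre of its underside.
- oblong_dish: low steel-rimmed oblong dish with grey felt floor, outside 98 (x) by 50 mm (y), inside 90 x 42 mm. Fixed on the table, total height 10 mm; floor 4 mm thick, so a part standing in it rests 4 mm above the table; rim 4 mm thick, rising 6 mm above the floor. Origin at the centre of its underside.
- cleaner_bottle: bystander: upright amber glass bottle of lens cleaner, black cap, 36 mm in diameter, 66 mm tall; stands loose among the parts. Origin at the centre of its underside, z up.
- grease_jar: bystander: squat clear glass jar, white cap, 40 mm in diameter, 42 mm tall; stands loose among the parts. Origin at the centre of its underside, z up.
Things that resemble listed ones, but are neither listed nor needed, are in the scene too. Leave any blue look-alike of the condenser alone. What is shaped like the oblong_dish but red or yellow is not meant.

How it is judged:
At the end, for the whole second after the job is handed in: Each part stands upright (within 0.08 rad) and at rest, flat on the floor of its own dish (underside 2 to 6.5 mm above the underside of the dish) inside the rim: centre within 12 mm of the dish's centre for the two round parts, 15 mm for the cube and the slider; all let go (horizontal distance between objective and small_round_dish below 0.012 m and z of objective in the frame of small_round_dish between 0.002 and 0.0065 m and angle between each of objective, condenser, filter_cube, filter_slider's own z axis and vertical below 0.08 rad and linear speed of each of objective, condenser, filter_cube, filter_slider below 0.02 m/s and angular speed of each of objective, condenser, filter_cube, filter_slider below 0.2 rad/s and contact force between the fingers and objective below 0.1 N and horizontal distance between condenser and large_round_dish below 0.012 m and z of condenser in the frame of large_round_dish between 0.002 and 0.0065 m and contact force between the fingers and condenser below 0.1 N and horizontal distance between filter_cube and square_dish below 0.015 m and z of filter_cube in the frame of square_dish between 0.002 and 0.0065 m and contact force between the fingers and filter_cube below 0.1 N and horizontal distance between filter_slider and oblong_dish below 0.015 m and z of filter_slider in the frame of oblong_dish between 0.002 and 0.0065 m and contact force between the fingers and filter_slider below 0.1 N); the robot touches nothing.
It fails at once if a part is dropped or thrown: it moves faster than 0.7 m/s while the robot does not touch it (a fall of about 25 mm) ((contact force between each of the arm, the fingers and objective below 0.05 N and linear speed of objective above 0.7 m/s) or (contact force between each of the arm, the fingers and condenser below 0.05 N and linear speed of condenser above 0.7 m/s) or (contact force between each of the arm, the fingers and filter_cube below 0.05 N and linear speed of filter_cube above 0.7 m/s) or (contact force between each of the arm, the fingers and filter_slider below 0.05 N and linear speed of filter_slider above 0.7 m/s)).
It fails at once if the cleaner bottle or the grease jar is shifted by more than 30 mm or tipped by more than 0.4 rad (distance of any of cleaner_bottle, grease_jar from where it was at the start of the episode above 0.03 m or angle between any of cleaner_bottle, grease_jar's own z axis and vertical above 0.4 rad).
It also fails if it takes over 102 s, if anything falls off the work surface, if the arm or the gripper's body presses on something with over 40 N, if the wrist force passes 120 N, or if a joint passes its speed limit or range.

ROBOT

A 6-joint arm with a two-finger parallel gripper is mounted at the origin on the work surface. World frame = base frame: x ahead of the robot, y to its left, z up, the work surface at z = 0. Lengths are in m, angles in rad, forces in N, time in s.
With the tool pointing down it reaches from about 0.35 to 0.975 m from the base axis. Payload 4.9 kg.
Tool frame: the origin (TCP) lies at the very end of the fingers, on their centre line; the grasp point (between the pads) lies 19 mm behind it; x points along the fingers, y is the direction in which the jaws open and shut, and the axes are right-handed (so a half turn about x gives the same grasp; the last joint's range is limited). The gripper opens to 85 mm and grips with 20 to 120 N. Pads are 22 mm wide; open, the fingers measure 114 mm over their backs; the gripper's body (76 mm by 85 mm) begins 54 mm behind the grasp point. The pads swing forward as they close: fully open they stand 13 mm farther back than shut.
Start: joints at [-0.119, 0.053, 1.613, -0, 1.476, -0.119], TCP at [0.625, 0, 0.231] pointing down, gripper open.
Joint ranges: [-3.01, 3.01], [-1.01, 2.22], [0.06, 2.58], [-1.02, 4.17], [0.09, 2.62], [-3.14, 3.14]. Speed limits (rad/s): [2.57, 2.57, 3.14, 3.14, 3.14, 3.14].

INTERFACE

Orientations are given as a rotation vector (axis times angle).
In Python, from station import ctrl gives the robot as it stands. The module is installed in compiled form; this text tells all that it offers.
- The arm moves only by the shell command python3 -m handwheel 'ROWS' [FORCE]. ROWS is JSON, one flat list of numbers, 7 for each row, row after row: the opening, from 0 (shut) to 1 (fully open), then the shift along the tool's x, y, z in m, then the turn, a rotation vector about the tool's x, y, z in degrees. A call has 1 to 12 rows; each row is the pose to reach, as a shift and turn from the pose commanded when the call began, along the tool's axes at that moment; what a row does not reach only later rows make up. A row lasts 1/12 s, in which the tool goes at most 41.7 mm and 7.16 degrees, less where a joint would pass 70% of its speed; a pose out of reach is approached as far as the arm can. A call with a gripper value outside its range is refused whole. The fingers move at their own pace and stop on an object; FORCE is the grip in N (left out, the last holds). Time passes only in rows, so rows that repeat a pose let the fingers close. It gives the time, the measured TCP pose, the force and the opening at its end, in the units of the state.
- ctrl.get_obs(): the state, without advancing time (a new reading comes with each control period).
- ctrl.get_image(name): name is "scene" or "side" or "wrist"; returns (picture, depth): 480x640x3 uint8, blue, green, red; 480x640 float32, m along the optical axis (not along the pixel's ray), 0 where there is no reading.
- ctrl.camera_params(name): a dict with "fov_y" (degrees; the focal length in pixels is half the picture's height over the tangent of half this angle, whatever the lens; pixels are square), "cx", "cy" (the principal point, pixels), "R" (3x3) and "t" (3): a world point X has camera coordinates R X + t; the wrist camera has in their place "hand_eye" (4x4, takes a point from camera to tool coordinates, whose origin is the TCP and whose axes are the tool frame's). Camera axes: x right, y down, z forward; pixel columns grow to the right and rows downward; lengths in m; the calibration is good to about 2 mm. A picture is of the moment at which its call begins: read the wrist's pose just before it. camera_params takes no time and is no camera call.
- ctrl.finish_job(): hands the job in, once; it reports no verdict.
The state is a dict: "t": time; "q": joint angles; "dq": joint speeds; "effort": joint torques, N m; "tool_pos": TCP position; "tool_rot": TCP orientation; "contact_force": force on the tool from outside, world axes, zero at the start; "wrist_torque": the same for the moment, N m; "opening": finger opening in m.
Only numpy, scipy, OpenCV 4.12 (cv2) and the standard library are available. Lean on these libraries where they do the work, as an engineer would, in place of code of your own. Each camera call takes 0.05 s, during which the arm holds its last target.

## Working session

There is one attempt and no reset: what is moved stays moved. The work goes in short steps, Python scripts to look and compute and a shell command to move; the robot and the scene stay as the last step left them, time stands still between calls to the robot, and variables do not carry over. Pictures are saved under pics/ and viewed, and the job is handed in when it is done.

```bash
mkdir -p pics; ls; python3 - <<'E'
from station import ctrl
import cv2,numpy as np
o=ctrl.get_obs();print(o)
for n in("scene","side","wrist"):
    p=ctrl.camera_params(n);print(n,p)
    im,d=ctrl.get_image(n);cv2.imwrite(f"pics/{n}0.png",im);np.save(f"pics/{n}0.npy",d)
E
```

```text
pics
{'t': 0.0, 'q': array([-1.18976337e-01,  5.33723692e-02,  1.61428378e+00, -3.03684138e-05,
        1.47604827e+00, -1.19045680e-01]), 'dq': array([-0.00043751,  0.0004422 , -0.00080301, -0.00120442,  0.00068556,
        0.00190709]), 'effort': array([ 2.70554956e-04, -3.93670499e+01, -3.70175600e+01, -1.62778279e-04,
        6.93513779e-03, -6.06393527e-06]), 'tool_pos': array([6.24366826e-01, 8.23852947e-05, 2.30059536e-01]), 'tool_rot': array([ 1.2083151 ,  1.21094293, -1.2105886 ]), 'contact_force': array([0.79484543, 0.59602408, 0.21168304]), 'wrist_torque': array([-0.02815979,  0.06664173, -0.0012215 ]), 'opening': 0.08546268108518108}
scene {'fov_y': 51.22359128111611, 'cx': 325.06193086614866, 'cy': 246.83618364638406, 'R': array([[-0.86586214,  0.49974311,  0.0232289 ],
       [ 0.2719943 ,  0.50921489, -0.81652881],
       [-0.41988315, -0.70068325, -0.57683717]]), 't': array([ 0.40627994, -0.12901574,  1.33943287])}
side {'fov_y': 46.557234496835065, 'cx': 328.278565774271, 'cy': 237.68720585185042, 'R': array([[ 0.90257084, -0.43052298,  0.00398069],
       [-0.29732038, -0.62995178, -0.71746871],
       [ 0.31139441,  0.64638279, -0.69657936]]), 't': array([-0.42761952,  0.20545709,  1.12142858])}
wrist {'fov_y': 68.61246135937104, 'cx': 323.54334764714537, 'cy': 234.62089156667813, 'hand_eye': array([[-6.54045342e-04, -2.96788543e-01,  9.54943000e-01,
        -1.42996066e-01],
       [ 9.99999505e-01,  5.22057862e-04,  8.47156124e-04,
        -6.00780630e-05],
       [-7.49961732e-04,  9.54943081e-01,  2.96788054e-01,
        -7.65805062e-02],
       [ 0.00000000e+00,  0.00000000e+00,  0.00000000e+00,
         1.00000000e+00]])}
```

View pics/scene0.png

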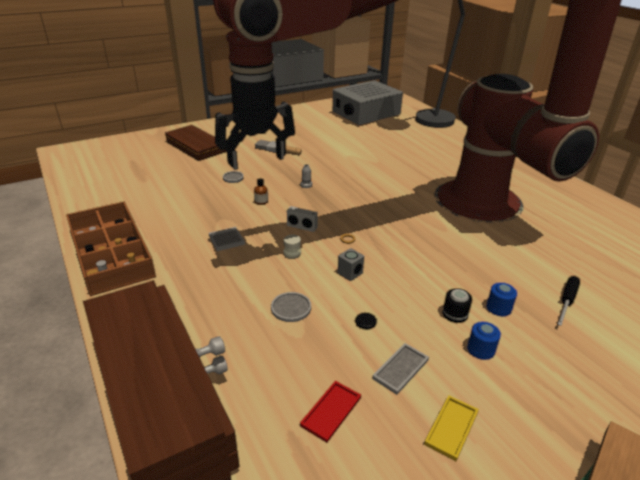

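View pics/side0.png

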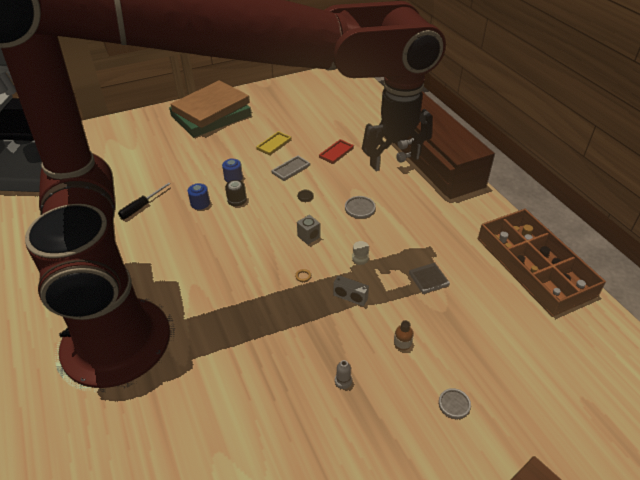

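View pics/wrist0.png

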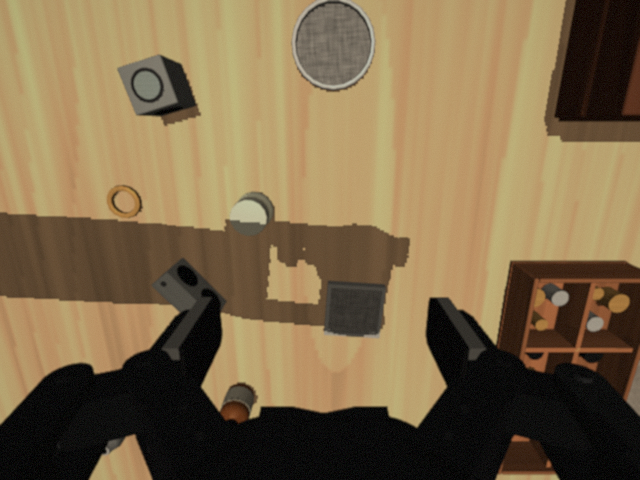

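All parts and dishes are visible. In the scene view:

| Item | Pixel |
|---|---|
| objective | (306,177) |
| slider | (302,218) |
| cube | (350,264) |
| black condenser | (457,304) |
| small round dish | (233,177) |
| square dish | (228,239) |
| large round dish | (291,306) |
| grey oblong dish | (401,368) |
| bottle | (261,191) |
| jar | (292,247) |

I'll turn these into positions next.

```bash
cat > h.py <<'E'
import numpy as np,cv2
from scipy.spatial.transform import Rotation as Ro
from station import ctrl
def cam(n,obs=None):
    p=ctrl.camera_params(n);f=240/np.tan(np.radians(p["fov_y"])/2)
    if "R" in p: R=np.array(p["R"]);t=np.array(p["t"])
    else:
        T=np.eye(4);T[:3,:3]=Ro.from_rotvec(obs["tool_rot"]).as_matrix();T[:3,3]=obs["tool_pos"]
        M=np.linalg.inv(T@p["hand_eye"]);R=M[:3,:3];t=M[:3,3]
    return f,p["cx"],p["cy"],R,t
def onplane(c,uv,z):
    f,cx,cy,R,t=c;uv=np.atleast_2d(np.asarray(uv,float))
    d=np.c_[(uv[:,0]-cx)/f,(uv[:,1]-cy)/f,np.ones(len(uv))]@R
    C=-R.T@t
    return (C+d*((z-C[2])/d[:,2])[:,None])
def cloud(c,d):
    f,cx,cy,R,t=c;v,u=np.mgrid[:480,:640]
    P=np.stack([(u-cx)/f*d,(v-cy)/f*d,d],-1)
    return (P-t)@R
def proj(c,X):
    f,cx,cy,R,t=c;P=np.atleast_2d(X)@R.T+t
    return np.c_[cx+f*P[:,0]/P[:,2],cy+f*P[:,1]/P[:,2]]
def topmap(c,im,z,x0=.3,x1=1.0,y0=-.45,y1=.45,s=1000):
    # orthorectify: rows -> x decreasing (ahead=up), cols-> y decreasing
    H=int((x1-x0)*s);W=int((y1-y0)*s)
    X=np.array([[x1,y1,z],[x1,y0,z],[x0,y0,z],[x0,y1,z]])
    M=cv2.getPerspectiveTransform(proj(c,X).astype(np.float32),np.float32([[0,0],[W,0],[W,H],[0,H]]))
    return cv2.warpPerspective(im,M,(W,H))
E
python3 - <<'E'
from h import *
o=ctrl.get_obs()
print(Ro.from_rotvec(o["tool_rot"]).as_matrix().round(3))
for n in("scene","side","wrist"):
    c=cam(n,o);d=np.load(f"pics/{n}0.npy");P=cloud(c,d)
    ok=(d>0)&(P[...,0]>.2)&(P[...,0]<1)&(abs(P[...,1])<.5)
    tab=ok&(abs(P[...,2])<.004);print(n,"table z med",np.median(P[tab][:,2]),tab.sum())
    m=(ok&(P[...,2]>.02)&(P[...,2]<.085)).astype(np.uint8)
    k,l,st,ce=cv2.connectedComponentsWithStats(m)
    for i in range(1,k):
        if st[i,4]>60:
            q=P[l==i];print(n,ce[i].round(),st[i,4],"x",q[:,0].min().round(3),q[:,0].max().round(3),"y",q[:,1].min().round(3),q[:,1].max().round(3),"ztop",np.percentile(q[:,2],98).round(3))
E
```

```text
[[-0.002  1.    -0.   ]
 [ 0.    -0.    -1.   ]
 [-1.    -0.002 -0.   ]]
scene table z med -0.0003598409441260587 85542
scene [306. 173.] 150 x 0.352 0.384 y -0.284 -0.262 ztop 0.063
scene [261. 189.] 227 x 0.496 0.533 y -0.262 -0.231 ztop 0.067
scene [109. 245.] 3587 x 0.832 0.962 y -0.332 -0.066 ztop 0.051
scene [302. 215.] 422 x 0.443 0.507 y -0.135 -0.063 ztop 0.046
scene [292. 242.] 244 x 0.531 0.568 y -0.028 0.012 ztop 0.044
scene [351. 260.] 497 x 0.447 0.496 y 0.086 0.135 ztop 0.05
scene [503. 295.] 609 x 0.248 0.297 y 0.318 0.369 ztop 0.052
scene [458. 301.] 629 x 0.338 0.387 y 0.29 0.341 ztop 0.052
scene [485. 336.] 757 x 0.359 0.408 y 0.382 0.432 ztop 0.052
scene [216. 361.] 419 x 0.801 0.841 y 0.24 0.265 ztop 0.085
scene [206. 464.] 1790 x 0.844 0.956 y 0.413 0.422 ztop 0.084
side table z med -0.0007789674365888444 92979
side [446. 171.] 1704 x 0.8 0.979 y 0.075 0.328 ztop 0.084
side [232. 167.] 302 x 0.358 0.406 y 0.377 0.428 ztop 0.053
side [235. 189.] 338 x 0.337 0.386 y 0.284 0.338 ztop 0.053
side [198. 193.] 342 x 0.248 0.298 y 0.312 0.368 ztop 0.053
side [541. 257.]
[... 198 characters left out ...]
1 y -0.138 -0.068 ztop 0.046
side [404. 333.] 355 x 0.498 0.533 y -0.273 -0.238 ztop 0.067
side [344. 371.] 256 x 0.357 0.384 y -0.294 -0.269 ztop 0.064
wrist table z med 0.0005560097188573306 200240
wrist [594.  60.] 6648 x 0.843 0.878 y 0.081 0.181 ztop 0.084
wrist [153.  86.] 3061 x 0.45 0.498 y 0.085 0.134 ztop 0.05
wrist [249. 216.] 1186 x 0.533 0.569 y -0.027 0.009 ztop 0.044
wrist [179. 288.] 1445 x 0.448 0.499 y -0.11 -0.065 ztop 0.046
wrist [579. 319.] 10354 x 0.834 0.965 y -0.218 -0.068 ztop 0.051
wrist [236. 408.] 799 x 0.5 0.536 y -0.259 -0.233 ztop 0.057
wrist [113. 445.] 179 x 0.371 0.386 y -0.289 -0.271 ztop 0.063
wrist [526. 462.] 1184 x 0.836 0.906 y -0.329 -0.306 ztop 0.051
```

```bash
python3 - <<'E'
from h import *
o=ctrl.get_obs()
# dishes: rim/floor pts 2.5..14mm, near guess
C={n:cam(n,o) for n in("scene","side","wrist")}
IM={n:cv2.imread(f"pics/{n}0.png") for n in C};D={n:np.load(f"pics/{n}0.npy") for n in C}
P={n:cloud(C[n],D[n]) for n in C}
g={'small':(C["scene"],(233,177)),'square':(C["scene"],(228,239)),'large':(C["scene"],(291,306)),'oblong':(C["scene"],(401,368))}
for k,(c,uv) in g.items():
    x=onplane(c,uv,.008)[0]
    for n in C:
        p=P[n];m=(D[n]>0)&(np.hypot(p[...,0]-x[0],p[...,1]-x[1])<.062)&(p[...,2]>.0028)&(p[...,2]<.014)
        if m.sum()<150: continue
        l=cv2.connectedComponents(m.astype(np.uint8))
        k2,L,st,ce=cv2.connectedComponentsWithStats(m.astype(np.uint8));i=1+st[1:,4].argmax()
        q=p[L==i];r=cv2.minAreaRect((q[:,:2]*1000).astype(np.float32))
        print(k,n,len(q),"rect mm",np.round(r[0],1),np.round(r[1],1),round(r[2],1),"z",q[:,2].max().round(4))
T={'cube':(.473,.109,.038,.054,.04),'slider':(.477,-.1,.034,.05,.06),'cond':(.362,.313,.025,.046,.04),'obj':(.370,-.278,.02,.045,.03),'objtop':(.370,-.278,.056,.066,.03),'bottle':(.516,-.25,.01,.075,.04),'jar':(.55,-.01,.01,.05,.04)}
for k,(x,y,a,b,rad) in T.items():
    for n in C:
        p=P[n];m=(D[n]>0)&(np.hypot(p[...,0]-x,p[...,1]-y)<rad)&(p[...,2]>a)&(p[...,2]<b)
        if m.sum()<40: continue
        q=p[m];r=cv2.minAreaRect((q[:,:2]*1000).astype(np.float32))
        print(k,n,len(q),"rect mm",np.round(r[0],1),np.round(r[1],1),round(r[2],1))
E
```

```text
small scene 191 rect mm [ 531.  -407.6] [64.3 56.5] 78.6 z 0.0132
small side 610 rect mm [ 532.8 -410.7] [58.6 56.8] 51.9 z 0.0136
square scene 530 rect mm [ 656.5 -127.7] [73.  66.9] 85.8 z 0.0134
square side 596 rect mm [ 658.  -128.1] [74.  70.6] 87.7 z 0.0138
square wrist 3067 rect mm [ 659.7 -129.1] [67.3 66.4] 86.2 z 0.0128
large scene 854 rect mm [631.2 150. ] [77.8 76.8] 53.7 z 0.0122
large side 391 rect mm [631.7 146.7] [85.  77.6] 41.2 z 0.0129
large wrist 6024 rect mm [632.8 147.1] [77.  74.5] 1.8 z 0.0128
oblong scene 1233 rect mm [536.2 374.6] [101.4  51.3] 19.5 z 0.0123
oblong side 354 rect mm [536.6 376.5] [102.   64.6] 18.7 z 0.013
cube scene 314 rect mm [471.5 110.1] [43.4 43.2] 16.2
cube side 252 rect mm [472.1 107. ] [43.3 43.5] 12.1
cube wrist 2588 rect mm [473.6 109.2] [41.2 40.7] 15.8
slider scene 262 rect mm [475.5 -99.4] [31.5 73. ] 39.1
slider side 376 rect mm [ 478.2 -102.1] [28.2 72.7] 40.0
slider wrist 1100 rect mm [470.5 -88.8] [25.3 44.3] 38.9
cond scene 302 rect mm [362.5 315.4] [50.5 47.2] 86.6
cond side 191 rect mm [360.9 310.1] [52.5 49.2] 44.6
obj scene 84 rect mm [ 368.3 -272.1] [18.2 31.7] 89.5
obj side 105 rect mm [ 366.3 -286.7] [12.6 26.7] 54.4
objtop side 64 rect mm [ 370.5 -281.4] [14.1 15.5] 29.7
objtop wrist 93 rect mm [ 376.8 -279.9] [16.8  7.9] 64.1
bottle scene 275 rect mm [ 517. -247.] [32.3 35.9] 59.3
bottle side 414 rect mm [ 513.9 -257. ] [31.3 36.3] 45.4
bottle wrist 973 rect mm [ 520.7 -243.6] [20.7 36.6] 72.4
jar scene 325 rect mm [549.7  -6.3] [36.4 39.5] 16.4
jar side 301 rect mm [548.9 -11.8] [37.1 37.1] 8.3
jar wrist 1411 rect mm [551.9  -8.2] [37.3 36.9] 86.2
```

```bash
python3 - <<'E'
from h import *
for n in("scene","side"):
    c=cam(n);im=cv2.imread(f"pics/{n}0.png");cv2.imwrite(f"pics/top_{n}.png",cv2.resize(topmap(c,im,.03,.3,.9,-.4,.45,900),(765,540)))
E
```

```text
(no output)
```

View pics/top_scene.png

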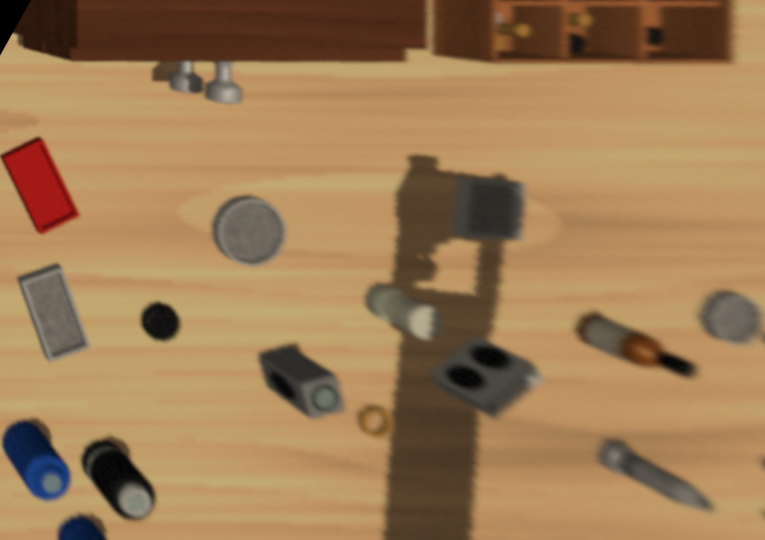

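```bash
cat > go.py <<'E'
import sys
from h import *
def go(x,y,z,yaw):
    o=ctrl.get_obs();R=Ro.from_rotvec(o["tool_rot"]).as_matrix()
    s=R.T@(np.array([x,y,z])-o["tool_pos"])
    cy=np.degrees(np.arctan2(R[1,1],R[0,1]))
    # desired: x down, y at yaw
    a=np.radians(yaw);Y=np.array([np.cos(a),np.sin(a),0]);X=np.array([0,0,-1.])
    Rd=np.c_[X,Y,np.cross(X,Y)]
    rv=np.degrees(Ro.from_matrix(R.T@Rd).as_rotvec())
    print("t",round(o["t"],2),"pos",o["tool_pos"].round(4),"yaw",cy.round(2),"q",o["q"].round(2),"open",round(o["opening"],4),"F",o["contact_force"].round(1))
    print("shift",s.round(4),"turn",rv.round(1))
if __name__=="__main__": go(*map(float,sys.argv[1:]))
E
cat > look.py <<'E'
import sys
from h import *
# look.py name X Y zlo zhi rad : wrist view cloud of a part
def look(tag,x,y,a,b,rad,n="wrist"):
    o=ctrl.get_obs();im,d=ctrl.get_image(n);cv2.imwrite(f"pics/{tag}.png",im)
    c=cam(n,o);p=cloud(c,d);m=(d>0)&(np.hypot(p[...,0]-x,p[...,1]-y)<rad)&(p[...,2]>a)&(p[...,2]<b)
    q=p[m];r=cv2.minAreaRect((q[:,:2]*1000).astype(np.float32))
    cc=cv2.minEnclosingCircle((q[:,:2]*1000).astype(np.float32))
    print(n,len(q),"rect",np.round(r[0],1),np.round(r[1],1),round(r[2],1),"circ",np.round(cc[0],1),round(cc[1],1),"z",np.percentile(q[:,2],[2,50,98]).round(4))
if __name__=="__main__":
    a=sys.argv; look(a[1],*map(float,a[2:7]),*(a[7:8]))
E
python3 go.py .473 .109 .16 16
```

```text
t 0.15 pos [0.6245 0.     0.2303] yaw -0.0 q [-0.12  0.05  1.61  0.    1.48 -0.12] open 0.0857 F [ 0.3 -0.7 -0.9]
shift [ 0.0706 -0.1514 -0.1089] turn [-16.   -0.    0.1]
```

```bash
python3 -m handwheel '[1,0.07,-0.151,-0.109,-16,0,0, 1,0.07,-0.151,-0.109,-16,0,0, 1,0.07,-0.151,-0.109,-16,0,0, 1,0.07,-0.151,-0.109,-16,0,0, 1,0.07,-0.151,-0.109,-16,0,0, 1,0.07,-0.151,-0.109,-16,0,0, 1,0.07,-0.151,-0.109,-16,0,0, 1,0.07,-0.151,-0.109,-16,0,0]' 40; python3 look.py w1 .473 .109 .044 .054 .035; python3 go.py .473 .109 .013 16
```

```text
t: 0.82
tool_pos: [0.4746, 0.1089, 0.1619]
tool_rot: [1.001, 1.327, -1.0]
contact_force: [0.3, -0.2, 0.4]
opening: 0.0857
wrist 2669 rect [473.1 109.9] [40.1 40.5] 15.5 circ [473.  109.8] 27.4 z [0.0467 0.0486 0.0503]
t 0.87 pos [0.4752 0.1086 0.1623] yaw 15.97 q [ 0.07 -0.23  2.   -0.    1.38 -0.21] open 0.0855 F [-0.1 -0.5  0.4]
shift [ 0.1493 -0.0023 -0.0011] turn [-0.   0.  -0.1]
```

```bash
python3 -m handwheel '[1,0.04,-0.001,-0.001,0,0,0, 1,0.08,-0.001,-0.001,0,0,0, 1,0.11,-0.001,-0.001,0,0,0, 1,0.13,-0.001,-0.001,0,0,0, 1,0.148,-0.001,-0.001,0,0,0, 1,0.148,-0.001,-0.001,0,0,0, 1,0.148,-0.001,-0.001,0,0,0, 0.3,0.148,-0.001,-0.001,0,0,0, 0.3,0.148,-0.001,-0.001,0,0,0, 0.3,0.148,-0.001,-0.001,0,0,0, 0.3,0.148,-0.001,-0.001,0,0,0, 0.3,0.148,-0.001,-0.001,0,0,0]' 40; python3 look.py w2 .473 .109 .044 .054 .035 side; python3 go.py .473 .109 .013 16
```

```text
t: 1.87
tool_pos: [0.474, 0.1097, 0.0148]
tool_rot: [1.002, 1.326, -0.999]
contact_force: [-0.1, -0.0, 4.8]
opening: 0.0392
side 190 rect [474.6 101.3] [61.  39.2] 36.4 circ [473.1 105.4] 32.5 z [0.0444 0.0473 0.0525]
t 1.92 pos [0.474  0.1098 0.0148] yaw 16.01 q [ 0.07 -0.03  2.09 -0.    1.08 -0.2 ] open 0.0397 F [-0.7 -0.8  6.1]
shift [ 0.0018 -0.0012  0.0005] turn [ 0.   0.  -0.1]
```

View pics/w2.png

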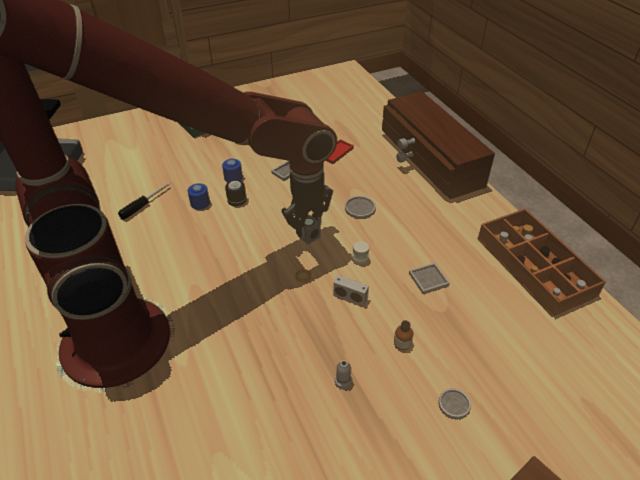

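```bash
python3 -m handwheel '[0.3,-0.02,0,0,0,0,0, 0.3,-0.05,0,0,0,0,0, 0.3,-0.085,0,0,0,0,0, 0.3,-0.1,0,0,0,0,0, 0.3,-0.1,0,0,0,0,0]'; python3 go.py .659 -.128 .115 -4
```

```text
t: 2.33
tool_pos: [0.4757, 0.11, 0.118]
tool_rot: [1.005, 1.322, -0.995]
contact_force: [0.3, 0.3, -1.1]
opening: 0.0397
t 2.33 pos [0.4757 0.11   0.118 ] yaw 16.01 q [ 0.07 -0.19  2.04  0.    1.28 -0.2 ] open 0.0397 F [ 0.3  0.3 -1.1]
shift [0.0044 0.1105 0.2793] turn [20.   0.  -0.5]
```

```bash
python3 -m handwheel '[0.3,0,0.012,0.03,3,0,0, 0.3,0,0.024,0.06,6,0,0, 0.3,0,0.036,0.09,9,0,0, 0.3,0,0.048,0.12,12,0,0, 0.3,0,0.06,0.15,15,0,0, 0.3,0,0.072,0.18,18,0,0, 0.3,0,0.084,0.21,20,0,0, 0.3,0,0.096,0.24,20,0,0, 0.3,0,0.104,0.264,20,0,0, 0.3,0,0.11,0.279,20,0,0, 0.3,0,0.11,0.279,20,0,0, 0.3,0,0.11,0.279,20,0,0]'; python3 look.py w3 .659 -.128 .0075 .014 .05;python3 look.py s3 .659 -.128 .0065 .014 .05 side; python3 go.py .659 -.129 .019 -4
```

```text
t: 3.33
tool_pos: [0.6542, -0.1283, 0.1106]
tool_rot: [1.261, 1.179, -1.264]
contact_force: [1.3, -0.0, -2.2]
opening: 0.0396
wrist 1420 rect [ 659.4 -128.2] [65.1 66.3] 86.0 circ [ 659.5 -128.3] 45.9 z [0.008  0.0104 0.0118]
side 241 rect [ 658.6 -130.4] [69.7 69.7] 85.7 circ [ 658.5 -130.2] 46.2 z [0.0066 0.0085 0.0131]
t 3.43 pos [ 0.654  -0.1272  0.1114] yaw -3.97 q [-0.3   0.25  1.61  0.    1.29 -0.23] open 0.0394 F [-0.3 -0.2 -2.4]
shift [0.0923 0.0054 0.0016] turn [ 0.  -0.1  0.2]
```

View pics/w3.png

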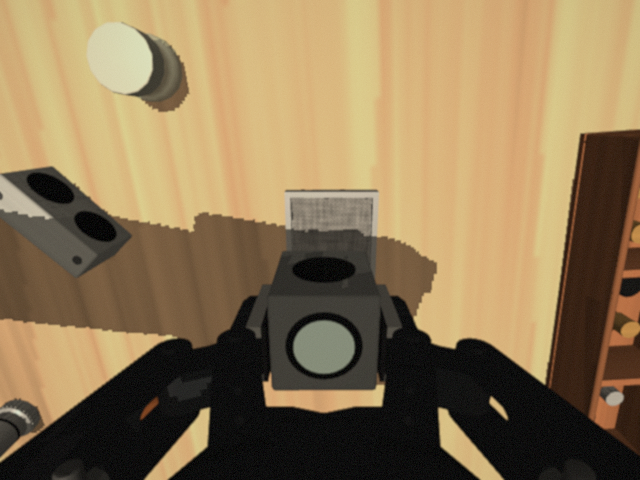

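```bash
python3 -m handwheel '[0.3,0.03,0.0055,0.001,0,0,0, 0.3,0.055,0.0055,0.001,0,0,0, 0.3,0.07,0.0055,0.001,0,0,0, 0.3,0.08,0.0055,0.001,0,0,0, 0.3,0.086,0.0055,0.001,0,0,0, 0.3,0.089,0.0055,0.001,0,0,0, 0.3,0.0905,0.0055,0.001,0,0,0, 0.3,0.092,0.0055,0.001,0,0,0, 0.3,0.0925,0.0055,0.001,0,0,0,0.3,0.0925,0.0055,0.001,0,0,0]'; python3 go.py .659 -.129 .019 -4
```

```text
t: 4.27
tool_pos: [0.6615, -0.1298, 0.0218]
tool_rot: [1.261, 1.174, -1.259]
contact_force: [0.1, -0.0, -1.1]
opening: 0.0396
t 4.27 pos [ 0.6615 -0.1298  0.0218] yaw -4.0 q [-0.3   0.36  1.63  0.    1.15 -0.23] open 0.0396 F [ 0.1 -0.  -1.1]
shift [ 0.0028 -0.0025 -0.0006] turn [-0.   0.  -0.1]
```

```bash
python3 -m handwheel '[0.3,0.001,-0.002,-0.001,0,0,0, 0.3,0.002,-0.002,-0.001,0,0,0, 0.3,0.003,-0.002,-0.001,0,0,0, 0.3,0.003,-0.002,-0.001,0,0,0, 0.3,0.003,-0.002,-0.001,0,0,0]'; python3 go.py .659 -.129 .019 -4
```

```text
t: 4.68
tool_pos: [0.6591, -0.1284, 0.0189]
tool_rot: [1.26, 1.175, -1.26]
contact_force: [-4.4, 1.4, 6.3]
opening: 0.0394
t 4.68 pos [ 0.6591 -0.1284  0.0189] yaw -4.0 q [-0.3   0.36  1.63  0.    1.15 -0.23] open 0.0394 F [-4.4  1.4  6.3]
shift [-0.0001 -0.      0.0006] turn [ 0. -0. -0.]
```

```bash
python3 -m handwheel '[0.6,0,0,0,0,0,0, 0.7,0,0,0,0,0,0, 0.9,0,0,0,0,0,0, 0.9,0,0,0,0,0,0, 1,-0.02,0,0,0,0,0, 1,-0.05,0,0,0,0,0, 1,-0.09,0,0,0,0,0, 1,-0.12,0,0,0,0,0, 1,-0.12,0,0,0,0,0, 1,-0.12,0,0,0,0,0]'; python3 look.py w4 .659 -.128 .044 .06 .04;  python3 go.py .477 -.10 .14 39
```

```text
t: 5.52
tool_pos: [0.6608, -0.129, 0.1414]
tool_rot: [1.262, 1.17, -1.257]
contact_force: [-0.6, -0.2, -0.3]
opening: 0.0854
wrist 3251 rect [ 659.2 -127.7] [40.1 40.1] 85.7 circ [ 659.3 -127.8] 27.5 z [0.0481 0.0526 0.0541]
t 5.57 pos [ 0.6593 -0.1286  0.1386] yaw -4.0 q [-0.3   0.23  1.58  0.    1.33 -0.23] open 0.0851 F [-0.5 -0.4 -0.8]
shift [-0.0017 -0.1838 -0.0158] turn [-43.    0.1  -0.1]
```

View pics/w4.png

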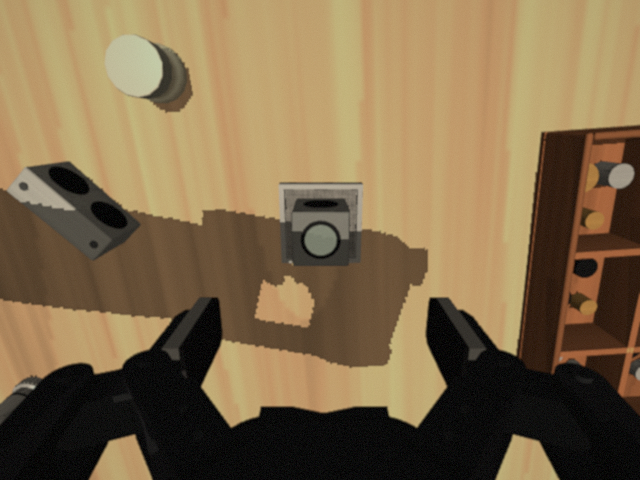

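Cube stands in the square dish at pixel (320,240), its top at 52.6 mm as it should be. Slider next.

```bash
python3 -m handwheel '[1,-0.002,-0.03,-0.003,-7,0,0, 1,-0.002,-0.06,-0.006,-14,0,0, 1,-0.002,-0.09,-0.008,-21,0,0, 1,-0.002,-0.12,-0.01,-28,0,0, 1,-0.002,-0.15,-0.013,-35,0,0, 1,-0.002,-0.17,-0.015,-42,0,0, 1,-0.002,-0.184,-0.016,-43,0,0, 1,-0.002,-0.184,-0.016,-43,0,0, 1,-0.002,-0.184,-0.016,-43,0,0, 1,-0.002,-0.184,-0.016,-43,0,0]'; python3 look.py w5 .477 -.1 .04 .05 .05;  python3 go.py .477 -.10 .011 39
```

```text
t: 6.4
tool_pos: [0.4765, -0.0996, 0.1389]
tool_rot: [0.695, 1.458, -0.695]
contact_force: [-0.4, -0.6, 0.3]
opening: 0.0854
wrist 3249 rect [478.  -99.7] [24.  71.7] 39.2 circ [477.8 -99.9] 37.3 z [0.0427 0.0444 0.0457]
t 6.45 pos [ 0.4768 -0.0997  0.1392] yaw 38.98 q [-0.36 -0.21  2.02  0.    1.33 -1.04] open 0.0853 F [ 0.2 -0.   0.6]
shift [ 0.1282 -0.      0.0004] turn [-0. -0.  0.]
```

View pics/w5.png

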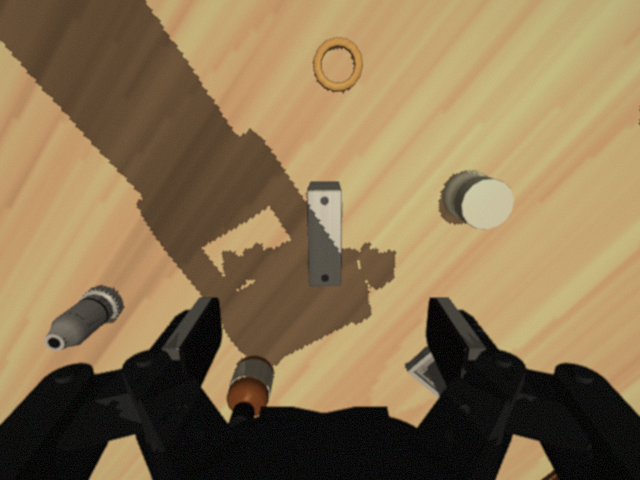

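```bash
python3 -m handwheel '[1,0.04,0.001,0,0,0,0, 1,0.08,0.001,0,0,0,0, 1,0.105,0.001,0,0,0,0, 1,0.118,0.001,0,0,0,0, 1,0.126,0.001,0,0,0,0, 1,0.126,0.001,0,0,0,0, 0.1,0.126,0.001,0,0,0,0, 0.1,0.126,0.001,0,0,0,0, 0.1,0.126,0.001,0,0,0,0, 0.1,0.126,0.001,0,0,0,0, 0.1,0.126,0.001,0,0,0,0, 0.1,0.126,0.001,0,0,0,0]' 40; python3 go.py .536 .375 .12 109
```

```text
t: 7.45
tool_pos: [0.4781, -0.0993, 0.0149]
tool_rot: [0.695, 1.455, -0.695]
contact_force: [-0.8, -0.3, 4.2]
opening: 0.0234
t 7.45 pos [ 0.4781 -0.0993  0.0149] yaw 39.0 q [-0.36 -0.03  2.09 -0.    1.08 -1.04] open 0.0234 F [-0.8 -0.3  4.2]
shift [-0.1054  0.3436 -0.332 ] turn [-70.    0.1   0. ]
```

```bash
python3 -m handwheel '[0.1,-0.02,0,0,0,0,0, 0.1,-0.05,0,0,0,0,0, 0.1,-0.085,0,0,0,0,0, 0.1,-0.105,0.01,-0.01,0,0,0, 0.1,-0.105,0.03,-0.03,-5,0,0, 0.1,-0.105,0.055,-0.053,-11,0,0, 0.1,-0.105,0.08,-0.077,-17,0,0, 0.1,-0.105,0.105,-0.101,-23,0,0, 0.1,-0.105,0.13,-0.126,-29,0,0, 0.1,-0.105,0.155,-0.15,-35,0,0, 0.1,-0.105,0.175,-0.17,-41,0,0, 0.1,-0.105,0.19,-0.185,-45,0,0]'; python3 go.py .536 .375 .12 109
```

```text
t: 8.45
tool_pos: [0.5078, 0.1667, 0.1184]
tool_rot: [0.078, 1.57, -0.077]
contact_force: [0.3, -0.5, -2.0]
opening: 0.0231
t 8.45 pos [0.5078 0.1667 0.1184] yaw 84.37 q [ 0.18 -0.07  1.93  0.    1.28 -1.29] open 0.0231 F [ 0.3 -0.5 -2. ]
shift [-0.0016  0.21    0.0076] turn [-24.6  -0.   -0. ]
```

```bash
python3 -m handwheel '[0.1,0,0.025,0.001,-4,0,0, 0.1,0,0.05,0.002,-8,0,0, 0.1,0,0.075,0.003,-12,0,0, 0.1,0,0.1,0.004,-16,0,0, 0.1,0,0.125,0.005,-20,0,0, 0.1,0,0.15,0.006,-24,0,0, 0.1,0,0.175,0.007,-25,0,0, 0.1,0,0.195,0.007,-25,0,0, 0.1,0,0.207,0.007,-25,0,0, 0.1,0,0.207,0.007,-25,0,0, 0.1,0,0.207,0.007,-25,0,0, 0.1,0,0.207,0.007,-25,0,0]';python3 look.py w6 .536 .375 .0075 .014 .06;  python3 go.py .536 .375 .019 109
```

```text
t: 9.45
tool_pos: [0.5368, 0.3685, 0.1183]
tool_rot: [-0.261, 1.556, 0.259]
contact_force: [1.1, 0.5, -2.2]
opening: 0.0235
wrist 1310 rect [533.  372.8] [88.2 50.2] 19.8 circ [533.2 372.6] 50.2 z [0.0085 0.0104 0.0119]
t 9.5 pos [0.5369 0.3683 0.1185] yaw 108.95 q [ 0.49  0.2   1.64 -0.    1.3  -1.41] open 0.023 F [ 0.5  0.2 -2.2]
shift [0.0995 0.0067 0.0014] turn [-0.1 -0.1  0. ]
```

View pics/w6.png

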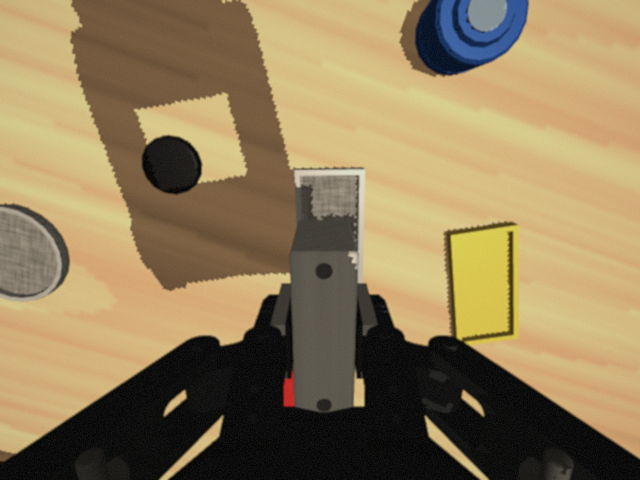

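```bash
python3 -m handwheel '[0.1,0.03,0.0065,0.002,-0.5,0,0, 0.1,0.06,0.0065,0.002,-0.5,0,0, 0.1,0.078,0.0065,0.002,-0.5,0,0, 0.1,0.088,0.0065,0.002,-0.5,0,0, 0.1,0.093,0.0065,0.002,-0.5,0,0, 0.1,0.096,0.0065,0.002,-0.5,0,0,0.1,0.096,0.0065,0.002,-0.5,0,0,0.1,0.096,0.0065,0.002,-0.5,0,0]'; python3 go.py .537 .375 .019 109.5
```

```text
t: 10.17
tool_pos: [0.538, 0.3767, 0.0245]
tool_rot: [-0.266, 1.552, 0.267]
contact_force: [0.4, 0.4, -1.7]
opening: 0.0235
t 10.17 pos [0.538  0.3767 0.0245] yaw 109.49 q [ 0.5   0.32  1.67 -0.    1.14 -1.41] open 0.0235 F [ 0.4  0.4 -1.7]
shift [ 0.0055 -0.0012 -0.0015] turn [-0.   0.2 -0. ]
```

```bash
python3 -m handwheel '[0.1,0.0015,-0.001,-0.001,0,0,0, 0.1,0.003,-0.001,-0.001,0,0,0, 0.1,0.004,-0.001,-0.001,0,0,0, 0.1,0.005,-0.001,-0.001,0,0,0, 0.1,0.0055,-0.001,-0.001,0,0,0, 0.1,0.0055,-0.001,-0.001,0,0,0, 0.1,0.0055,-0.001,-0.001,0,0,0]'; python3 go.py .537 .375 .019 109.5
```

```text
t: 10.75
tool_pos: [0.5366, 0.3752, 0.0189]
tool_rot: [-0.267, 1.554, 0.267]
contact_force: [-2.6, -1.8, 6.2]
opening: 0.0235
t 10.75 pos [0.5366 0.3752 0.0189] yaw 109.51 q [ 0.5   0.33  1.68 -0.    1.14 -1.41] open 0.0235 F [-2.6 -1.8  6.2]
shift [-0.0001 -0.0003  0.0003] turn [0. 0. 0.]
```

```bash
python3 -m handwheel '[0.5,0,0,0,0,0,0, 0.6,0,0,0,0,0,0, 0.8,0,0,0,0,0,0, 0.8,0,0,0,0,0,0, 1,-0.02,0,0,0,0,0, 1,-0.05,0,0,0,0,0, 1,-0.09,0,0,0,0,0, 1,-0.12,0,0,0,0,0, 1,-0.12,0,0,0,0,0, 1,-0.12,0,0,0,0,0]'; python3 look.py w7 .536 .375 .040 .06 .045;  python3 go.py .3615 .3125 .145 119
```

```text
t: 11.58
tool_pos: [0.538, 0.376, 0.1408]
tool_rot: [-0.265, 1.548, 0.268]
contact_force: [-0.8, -0.5, 0.7]
opening: 0.0854
wrist 3364 rect [537.8 376.5] [71.9 25.2] 19.3 circ [537.8 376.4] 37.3 z [0.0466 0.0484 0.0498]
t 11.63 pos [0.5366 0.3752 0.1381] yaw 109.5 q [ 0.5   0.19  1.62  0.    1.33 -1.41] open 0.0855 F [-0.4 -0.5 -0.2]
shift [-0.0072 -0.0007 -0.186 ] turn [-9.5  0.1 -0. ]
```

View pics/w7.png

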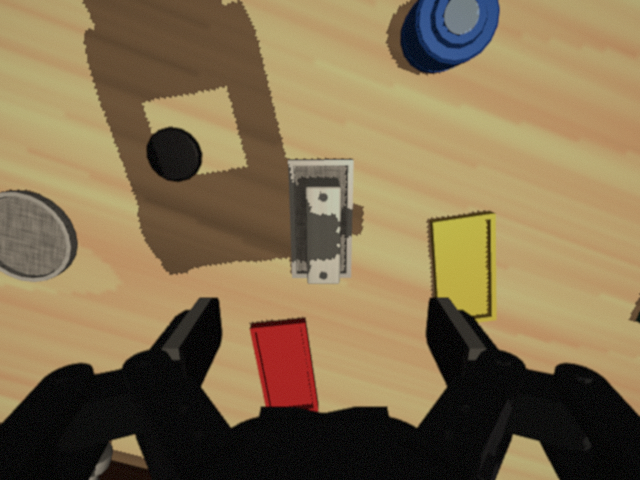

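Slider is in the oblong dish at pixel (323,235), its top at 48.4 mm. Condenser next.

```bash
python3 -m handwheel '[1,-0.007,0,-0.03,-5,0,0, 1,-0.007,0,-0.06,-9.5,0,0, 1,-0.007,0,-0.09,-9.5,0,0, 1,-0.007,0,-0.12,-9.5,0,0, 1,-0.007,0,-0.15,-9.5,0,0, 1,-0.007,0,-0.175,-9.5,0,0, 1,-0.007,0,-0.186,-9.5,0,0, 1,-0.007,0,-0.186,-9.5,0,0, 1,-0.007,0,-0.186,-9.5,0,0]'; python3 look.py w8 .3615 .3125 .043 .056 .035;  python3 go.py .3615 .3125 .013 119
```

```text
t: 12.38
tool_pos: [0.36, 0.3124, 0.1427]
tool_rot: [-0.398, 1.536, 0.397]
contact_force: [0.0, -0.2, -0.3]
opening: 0.0857
wrist 3579 rect [361.5 313.8] [49.3 49.1] 74.8 circ [361.4 313.9] 25.1 z [0.0453 0.048  0.0529]
t 12.43 pos [0.3608 0.3127 0.1432] yaw 119.0 q [ 0.56 -0.24  2.04 -0.    1.35 -1.52] open 0.0853 F [-0.1  0.3  0. ]
shift [ 0.1302 -0.0005  0.0007] turn [-0.  -0.1  0. ]
```

View pics/w8.png

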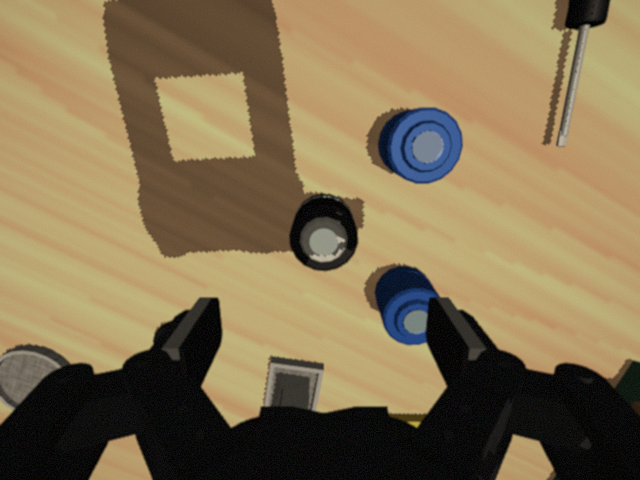

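```bash
python3 -m handwheel '[1,0.04,0.0005,0.001,0,0,0, 1,0.08,0.0005,0.001,0,0,0, 1,0.105,0.0005,0.001,0,0,0, 1,0.12,0.0005,0.001,0,0,0, 1,0.130,0.0005,0.001,0,0,0, 1,0.131,0.0005,0.001,0,0,0, 0.4,0.131,0.0005,0.001,0,0,0, 0.4,0.131,0.0005,0.001,0,0,0, 0.4,0.131,0.0005,0.001,0,0,0, 0.4,0.131,0.0005,0.001,0,0,0, 0.4,0.131,0.0005,0.001,0,0,0, 0.4,0.131,0.0005,0.001,0,0,0]' 45; python3 go.py .632 .148 .12 119
```

```text
t: 13.43
tool_pos: [0.3631, 0.3147, 0.0153]
tool_rot: [-0.396, 1.53, 0.397]
contact_force: [0.2, 0.5, 6.6]
opening: 0.0491
t 13.43 pos [0.3631 0.3147 0.0153] yaw 119.0 q [ 0.56 -0.05  2.11 -0.    1.08 -1.52] open 0.0491 F [0.2 0.5 6.6]
shift [-0.104  -0.2762  0.1547] turn [0.  0.2 0. ]
```

```bash
python3 -m handwheel '[0.4,-0.02,0,0,0,0,0, 0.4,-0.05,0,0,0,0,0, 0.4,-0.085,0,0,0,0,0, 0.4,-0.1,-0.02,0.011,0,0,0, 0.4,-0.1,-0.05,0.028,0,0,0, 0.4,-0.1,-0.085,0.048,0,0,0, 0.4,-0.1,-0.12,0.067,0,0,0, 0.4,-0.1,-0.155,0.087,0,0,0, 0.4,-0.1,-0.19,0.106,0,0,0, 0.4,-0.1,-0.225,0.126,0,0,0, 0.4,-0.1,-0.255,0.143,0,0,0, 0.4,-0.1,-0.268,0.15,0,0,0]';python3 -m handwheel '[0.4,0,-0.006,0.004,0,0,0, 0.4,0,-0.006,0.004,0,0,0, 0.4,0,-0.006,0.004,0,0,0]';python3 look.py w9 .632 .148 .0075 .014 .047; python3 look.py s9 .632 .148 .0075 .014 .047 side; python3 go.py .632 .148 .0193 119
```

```text
t: 14.43
tool_pos: [0.6255, 0.1492, 0.1129]
tool_rot: [-0.395, 1.534, 0.394]
contact_force: [-0.2, -0.1, -2.4]
opening: 0.0486
t: 14.68
tool_pos: [0.6279, 0.1493, 0.1125]
tool_rot: [-0.396, 1.536, 0.398]
contact_force: [-0.2, -0.2, -2.5]
opening: 0.0486
wrist 1153 rect [623.6 142.6] [55.7 77.5] 34.0 circ [632.5 148.7] 38.9 z [0.0082 0.0102 0.0116]
side 100 rect [632.  146.3] [78.4 75.4] 63.5 circ [632.  145.2] 40.3 z [0.0076 0.0091 0.0128]
t 14.78 pos [0.6276 0.1498 0.1128] yaw 119.08 q [ 0.12  0.2   1.66  0.    1.29 -1.96] open 0.0487 F [-0.2  1.1 -2.6]
shift [ 0.0935 -0.0038  0.0031] turn [ 0.1 -0.1 -0. ]
```

View pics/w9.png

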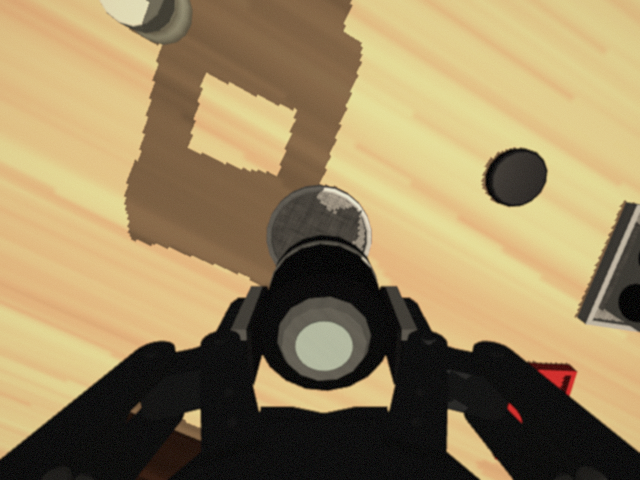

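```bash
python3 -m handwheel '[0.4,0.03,-0.004,0.004,0,0,0, 0.4,0.055,-0.004,0.004,0,0,0, 0.4,0.071,-0.004,0.004,0,0,0, 0.4,0.081,-0.004,0.004,0,0,0, 0.4,0.086,-0.004,0.004,0,0,0, 0.4,0.089,-0.004,0.004,0,0,0, 0.4,0.089,-0.004,0.004,0,0,0, 0.4,0.089,-0.004,0.004,0,0,0]'; python3 go.py .634 .149 .0193 119
```

```text
t: 15.45
tool_pos: [0.6354, 0.1476, 0.0258]
tool_rot: [-0.397, 1.532, 0.397]
contact_force: [-0.6, -0.8, -1.9]
opening: 0.0489
t 15.45 pos [0.6354 0.1476 0.0258] yaw 119.02 q [ 0.11  0.31  1.68  0.    1.14 -1.96] open 0.0489 F [-0.6 -0.8 -1.9]
shift [ 0.0065  0.0019 -0.0005] turn [0.  0.1 0. ]
```

```bash
python3 -m handwheel '[0.4,0.002,0.001,-0.0005,0,0,0, 0.4,0.0035,0.001,-0.0005,0,0,0, 0.4,0.005,0.001,-0.0005,0,0,0, 0.4,0.006,0.001,-0.0005,0,0,0, 0.4,0.0065,0.001,-0.0005,0,0,0, 0.4,0.0065,0.001,-0.0005,0,0,0, 0.4,0.0065,0.001,-0.0005,0,0,0]'; python3 go.py .634 .149 .0193 119
```

```text
t: 16.03
tool_pos: [0.6339, 0.1479, 0.0194]
tool_rot: [-0.397, 1.534, 0.397]
contact_force: [-3.7, -0.5, 6.2]
opening: 0.0489
t 16.03 pos [0.6339 0.1479 0.0194] yaw 119.0 q [ 0.12  0.32  1.69 -0.    1.14 -1.96] open 0.0489 F [-3.7 -0.5  6.2]
shift [0.0001 0.0009 0.0006] turn [0. 0. 0.]
```

```bash
python3 -m handwheel '[0.7,0,0,0,0,0,0, 0.8,0,0,0,0,0,0, 1,0,0,0,0,0,0, 1,0,0,0,0,0,0, 1,-0.02,0,0,0,0,0, 1,-0.05,0,0,0,0,0, 1,-0.09,0,0,0,0,0, 1,-0.13,0,0,0,0,0, 1,-0.13,0,0,0,0,0, 1,-0.13,0,0,0,0,0]'; python3 look.py w10 .632 .148 .045 .06 .045;  python3 go.py .37 -.279 .155 60
```

```text
t: 16.87
tool_pos: [0.6361, 0.1482, 0.1524]
tool_rot: [-0.397, 1.526, 0.395]
contact_force: [0.1, 0.3, -1.6]
opening: 0.0857
wrist 3548 rect [632.2 147.8] [49.2 49.6] 82.7 circ [632.4 147.9] 25.2 z [0.0488 0.052  0.057 ]
t 16.92 pos [0.6343 0.148  0.1492] yaw 119.0 q [ 0.12  0.17  1.62  0.    1.34 -1.96] open 0.0853 F [ 1.2  0.4 -0.9]
shift [-0.0067 -0.2453 -0.4382] turn [59.   0.2 -0. ]
```

View pics/w10.png

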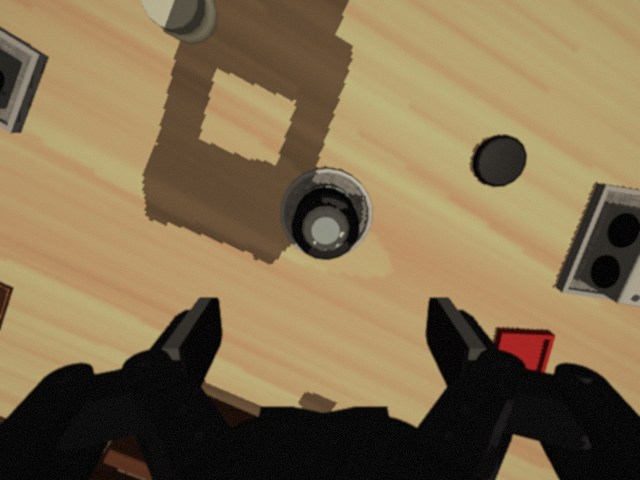

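Condenser stands in the large dish at pixel (326,215), centred within 1 mm, with its top about 57 mm over a 55 mm nominal height. Objective next.

```bash
python3 -m handwheel '[1,-0.007,-0.015,-0.026,6,0,0, 1,-0.007,-0.035,-0.06,12,0,0, 1,-0.007,-0.054,-0.096,18,0,0, 1,-0.007,-0.074,-0.132,24,0,0, 1,-0.007,-0.094,-0.168,30,0,0, 1,-0.007,-0.114,-0.204,36,0,0, 1,-0.007,-0.134,-0.24,42,0,0, 1,-0.007,-0.154,-0.275,48,0,0, 1,-0.007,-0.174,-0.311,54,0,0, 1,-0.007,-0.194,-0.347,59,0,0, 1,-0.007,-0.214,-0.382,59,0,0, 1,-0.007,-0.229,-0.409,59,0,0]'; python3 -m handwheel '[1,0,-0.033,-0.005,0,0,0,1,0,-0.033,-0.005,0,0,0,1,0,-0.033,-0.005,0,0,0,1,0,-0.033,-0.005,0,0,0]'; python3 look.py w11 .37 -.279 .014 .075 .035;  python3 go.py .37 -.279 .014 60
```

```text
t: 17.92
tool_pos: [0.3841, -0.2517, 0.1524]
tool_rot: [0.413, 1.535, -0.411]
contact_force: [0.2, -0.5, -0.4]
opening: 0.0849
t: 18.25
tool_pos: [0.3655, -0.2758, 0.1531]
tool_rot: [0.413, 1.534, -0.409]
contact_force: [1.0, 0.1, 0.8]
opening: 0.0858
wrist 1288 rect [ 371.  -278.3] [26.3 26.5] 65.3 circ [ 371.4 -278.5] 13.7 z [0.0177 0.0518 0.0635]
t 18.3 pos [ 0.3659 -0.2756  0.1534] yaw 60.04 q [-0.81 -0.3   2.07  0.    1.38 -1.86] open 0.0854 F [ 0.2 -0.2 -0.4]
shift [ 0.1394 -0.0011  0.0056] turn [ 0.  -0.1 -0.1]
```

View pics/w11.png

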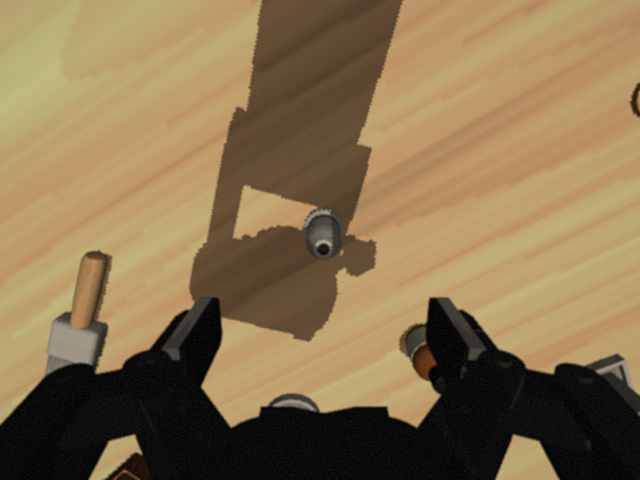

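```bash
python3 -m handwheel '[1,0.035,0,0.005,0,0,0, 1,0.07,0,0.005,0,0,0, 1,0.1,0,0.005,0,0,0, 1,0.123,0,0.005,0,0,0, 1,0.134,0,0.005,0,0,0, 1,0.137,0,0.005,0,0,0, 1,0.137,0,0.005,0,0,0]'; python3 go.py .371 -.2785 .014 60
```

```text
t: 18.88
tool_pos: [0.3706, -0.2783, 0.0174]
tool_rot: [0.41, 1.533, -0.409]
contact_force: [-0.1, -0.7, 0.7]
opening: 0.0852
t 18.88 pos [ 0.3706 -0.2783  0.0174] yaw 60.09 q [-0.8  -0.09  2.14  0.    1.09 -1.85] open 0.0852 F [-0.1 -0.7  0.7]
shift [0.0034 0.0001 0.0004] turn [ 0.1 -0.1 -0. ]
```

```bash
python3 -m handwheel '[0.8,0.002,0,0,0,0,0, 0.1,0.002,0,0,0,0,0, 0.1,0.002,0,0,0,0,0, 0.1,0.002,0,0,0,0,0, 0.1,0.002,0,0,0,0,0, 0.1,0.002,0,0,0,0,0, 0.1,0.002,0,0,0,0,0, 0.1,0.002,0,0,0,0,0]' 40; python3 go.py .532 -.409 .12 60
```

```text
t: 19.55
tool_pos: [0.3709, -0.2798, 0.0169]
tool_rot: [0.41, 1.53, -0.411]
contact_force: [-0.8, 1.2, 5.7]
opening: 0.0261
t 19.55 pos [ 0.3709 -0.2798  0.0169] yaw 59.99 q [-0.81 -0.09  2.14  0.    1.09 -1.85] open 0.0261 F [-0.8  1.2  5.7]
shift [-0.1028 -0.0313  0.2042] turn [-0.   0.1  0. ]
```

```bash
python3 -m handwheel '[0.1,-0.02,0,0,0,0,0, 0.1,-0.05,0,0,0,0,0, 0.1,-0.085,0,0,0,0,0, 0.1,-0.1,-0.003,0.02,0,0,0, 0.1,-0.1,-0.008,0.05,0,0,0, 0.1,-0.1,-0.013,0.085,0,0,0, 0.1,-0.1,-0.018,0.12,0,0,0, 0.1,-0.1,-0.024,0.155,0,0,0, 0.1,-0.1,-0.029,0.185,0,0,0, 0.1,-0.1,-0.031,0.2,0,0,0, 0.1,-0.1,-0.031,0.2,0,0,0, 0.1,-0.1,-0.031,0.2,0,0,0]';python3 look.py w12 .532 -.409 .0075 .014 .037; python3 look.py s12 .532 -.409 .0055 .014 .04 side; python3 go.py .532 -.409 .0209 60
```

```text
t: 20.55
tool_pos: [0.5277, -0.4058, 0.1145]
tool_rot: [0.411, 1.534, -0.41]
contact_force: [-0.5, 0.1, -1.3]
opening: 0.0261
wrist 923 rect [ 529.5 -406.8] [57.4 48.7] 61.0 circ [ 533.4 -408.9] 28.9 z [0.0081 0.0102 0.0116]
side 291 rect [ 533.2 -409.7] [58.4 56. ] 56.8 circ [ 533.3 -409.8] 29.8 z [0.0056 0.008  0.0117]
t 20.65 pos [ 0.527  -0.4051  0.1148] yaw 60.0 q [-0.77  0.24  1.61 -0.    1.3  -1.81] open 0.0257 F [-0.2 -0.6 -1.9]
shift [ 0.0939 -0.0009  0.0065] turn [-0.  -0.1 -0. ]
```

View pics/w12.png

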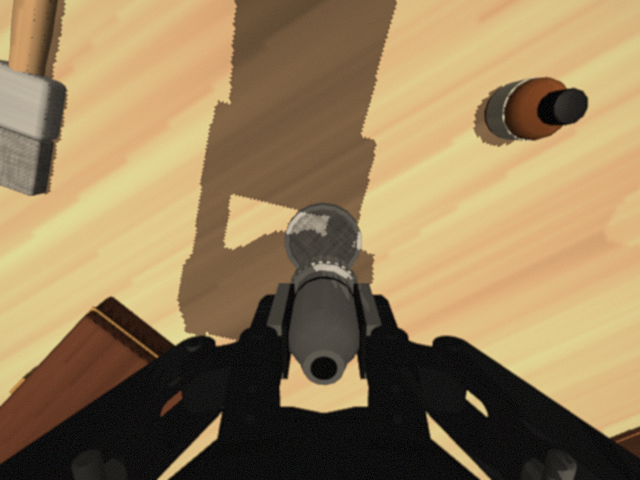

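```bash
python3 - <<'E'
from h import *
o=ctrl.get_obs();c=cam("wrist",o)
for z in(0,.03,.05):print(z,onplane(c,[(110,297),(165,348),(185,335)],z).round(3)[:,:2].tolist())
E
python3 -m handwheel '[0.1,0.03,-0.0005,0.006,0,0,0, 0.1,0.055,-0.0005,0.006,0,0,0, 0.1,0.071,-0.0005,0.006,0,0,0, 0.1,0.081,-0.0005,0.006,0,0,0, 0.1,0.086,-0.0005,0.006,0,0,0, 0.1,0.088,-0.0005,0.006,0,0,0, 0.1,0.088,-0.0005,0.006,0,0,0, 0.1,0.088,-0.0005,0.006,0,0,0]'; python3 go.py .533 -.409 .0209 60
```

```text
0 [[0.49, -0.583], [0.551, -0.574], [0.549, -0.551]]
0.03 [[0.487, -0.558], [0.54, -0.55], [0.539, -0.53]]
0.05 [[0.485, -0.541], [0.534, -0.534], [0.532, -0.516]]
t: 21.32
tool_pos: [0.5337, -0.4102, 0.0295]
tool_rot: [0.409, 1.529, -0.411]
contact_force: [-0.2, 0.0, -1.0]
opening: 0.0257
t 21.32 pos [ 0.5337 -0.4102  0.0295] yaw 60.0 q [-0.77  0.35  1.63 -0.    1.16 -1.81] open 0.0257 F [-0.2  0.  -1. ]
shift [ 0.0086  0.0007 -0.0012] turn [-0.   0.1  0. ]
```

```bash
python3 -m handwheel '[0.1,0.002,0.0005,-0.001,0,0,0, 0.1,0.004,0.0005,-0.001,0,0,0, 0.1,0.0055,0.0005,-0.001,0,0,0, 0.1,0.007,0.0005,-0.001,0,0,0, 0.1,0.008,0.0005,-0.001,0,0,0, 0.1,0.0085,0.0005,-0.001,0,0,0, 0.1,0.0085,0.0005,-0.001,0,0,0, 0.1,0.0085,0.0005,-0.001,0,0,0]'; python3 go.py .533 -.409 .0209 60
```

```text
t: 21.98
tool_pos: [0.5326, -0.4087, 0.021]
tool_rot: [0.41, 1.532, -0.41]
contact_force: [-3.3, 3.0, 6.8]
opening: 0.0264
t 21.98 pos [ 0.5326 -0.4087  0.021 ] yaw 60.01 q [-0.77  0.36  1.63 -0.    1.15 -1.81] open 0.0264 F [-3.3  3.   6.8]
shift [ 0.0001 -0.      0.0005] turn [ 0. -0.  0.]
```

```bash
python3 -m handwheel '[0.45,0,0,0,0,0,0, 0.6,0,0,0,0,0,0, 0.7,0,0,0,0,0,0, 0.7,0,0,0,0,0,0, 0.7,-0.02,0,0,0,0,0, 0.7,-0.05,0,0,0,0,0, 0.8,-0.09,0,0,0,0,0, 0.8,-0.13,0,0,0,0,0, 0.8,-0.13,0,0,0,0,0, 0.8,-0.13,0,0,0,0,0, 0.8,-0.13,0,0,0,0,0]'; python3 look.py w13 .533 -.409 .018 .075 .03; python3 - <<'E'
from h import *
for n in("scene","side"):
    im,d=ctrl.get_image(n);cv2.imwrite(f"pics/{n}13.png",im);c=cam(n);p=cloud(c,d)
    for k,x,y,a,b,r in(("cube",.659,-.128,.044,.06,.04),("slider",.537,.375,.040,.06,.05),("cond",.632,.148,.03,.06,.04),("obj",.533,-.409,.018,.075,.03),("bottle",.516,-.25,.01,.08,.04),("jar",.55,-.01,.01,.05,.04)):
        m=(d>0)&(np.hypot(p[...,0]-x,p[...,1]-y)<r)&(p[...,2]>a)&(p[...,2]<b);q=p[m]
        if len(q)<20: print(n,k,"hidden");continue
        R=cv2.minAreaRect((q[:,:2]*1000).astype(np.float32));print(n,k,np.round(R[0],1),np.round(R[1],1),round(R[2],1),"top",np.percentile(q[:,2],98).round(4))
print(ctrl.get_obs()["t"])
E
```

```text
t: 22.9
tool_pos: [0.5324, -0.4086, 0.1493]
tool_rot: [0.41, 1.531, -0.41]
contact_force: [-0.3, 0.2, -0.4]
opening: 0.0683
wrist 1361 rect [ 532.6 -407.9] [26.6 26.7] 31.8 circ [ 532.9 -408. ] 13.8 z [0.0226 0.056  0.0675]
scene cube [ 656.5 -128.5] [45.4 40.1] 86.4 top 0.0543
scene slider [537.1 377.3] [74.4 25.3] 19.0 top 0.0494
scene cond [631.1 149.5] [48.6 49.3] 84.5 top 0.0564
scene obj [ 533.6 -400.5] [20.  27.8] 61.3 top 0.067
scene bottle [ 516.7 -244.5] [28.6 37. ] 73.9 top 0.0672
scene jar [550.1  -7.4] [37.7 39.6] 17.5 top 0.0435
side cube [ 647.2 -138. ] [29.3 54.2] 33.7 top 0.0541
side slider hidden
side cond hidden
side obj [ 529.6 -411.1] [21.9 28.2] 61.4 top 0.0669
side bottle [ 514.7 -256.8] [32.2 36.5] 51.7 top 0.0668
side jar [548.4 -11.4] [40.4 36.9] 66.0 top 0.0439
23.05
```

View pics/w13.png

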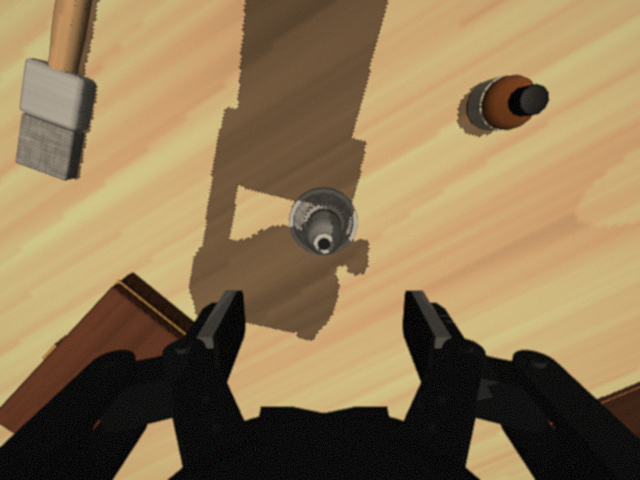

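View pics/scene13.png

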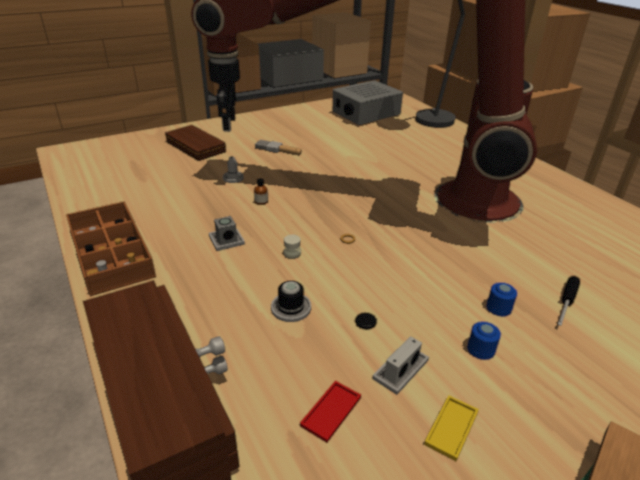

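All four parts stand in their dishes: objective at (232,172), cube (226,232), condenser (291,297), slider (402,362). The bottle (261,190) and jar (292,246) have not moved. Heights agree with the 4 mm floors and the gripper is clear, so I'm handing in.

```bash
python3 -c "
from station import ctrl
print(ctrl.finish_job())"
```

```text
the job is handed in; nothing more can be done
None
```

All four parts are standing in their own dishes, and I handed the job in after about 23 s of the 102 s allowed. The hand-in gives no verdict, so what follows comes from my own last checks.

- **Placement:** I moved the cube, slider, condenser and objective in that order, lowering each until the wrist felt contact before opening the fingers. The wrist camera put each part within about 2 mm of its dish's centre. The part tops were at the heights a 4 mm dish floor gives, to within 2 mm: cube 53 mm, slider 48 mm, condenser 57 mm and objective 67 mm.
- **Bystanders:** The bottle and jar read within about 3 mm of where they started, which is within the measuring error. I never went near the blue look-alikes or the red and yellow dishes.
- **Checks that were weak or disagreed:** The side camera couldn't see the slider and condenser at the end because the arm blocked them. The side camera's final cube reading was also off, by about 12 mm; I put that down to the same partial blocking. The scene camera put the cube and condenser within 3 mm and the slider within about 3 mm, but read the objective about 8 mm off because it sees only one face of it. The wrist view put the objective within about 1 mm.

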